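Put the balance's check weights back in their cases

ROBOT

A 7-joint arm with a two-finger parallel gripper is mounted at the origin on the work surface. World frame = base frame: x ahead of the robot, y to its left, z up, the work surface at z = 0. Lengths are in m, angles in rad, forces in N, time in s.
With the tool pointing down it reaches from about 0.425 to 0.925 m from the base axis. Payload 6.8 kg.
Tool frame: the origin (TCP) lies midway between the tips of the shut fingers; the grasp point (between the pads) lies 19 mm behind it; y points along the fingers, z is the direction in which the jaws open and shut, and the axes are right-handed (so a half turn about y gives the same grasp; the last joint's range is limited). The gripper opens to 85 mm and grips with 20 to 120 N. Pads are 22 mm wide; open, the fingers measure 114 mm over their backs; the gripper's body (76 mm by 85 mm) begins 54 mm behind the grasp point. The pads swing forward as they close: fully open they stand 13 mm farther back than shut.
Start: joints at [-0.108, 0.477, 0.022, 1.555, -0.011, 1.109, -0.083], TCP at [0.675, 0, 0.231] pointing down, gripper open.
Joint ranges: [-2.96, 2.96], [-0.34, 2.1], [-1.41, 1.46], [0.24, 2.44], [-1.37, 4.51], [0.17, 1.92], [-2.96, 2.96]. Speed limits (rad/s): [2.39, 2.39, 3.14, 3.14, 3.14, 3.14, 3.14].

INTERFACE

Orientations are given as a unit quaternion [w, x, y, z].
In Python, from station import bot gives the robot as it stands. The module is installed in compiled form; this text tells all that it offers.
- The arm moves only by the shell command python3 -m crank 'ROWS' [FORCE]. ROWS is JSON, a list of rows, each an object with "linear": the shift along the tool's x, y, z in m, a list of three; "dr": the turn, a rotation vector about the tool's x, y, z in degrees, a list of three; "hand": the gripper command: -1 is shut, 1 is fully open, values between are in proportion. A call has 1 to 10 rows; each row is the pose to reach, as a shift and turn from the pose commanded when the call began, along the tool's axes at that moment; what a row does not reach only later rows make up. A row lasts 1/12 s, in which the tool goes at most 41.7 mm and 7.16 degrees, less where a joint would pass 70% of its speed; a pose out of reach is approached as far as the arm can. A call with a gripper value outside its range is refused whole. The fingers move at their own pace and stop on an object; FORCE is the grip in N (left out, the last holds). Time passes only in rows, so rows that repeat a pose let the fingers close. It gives the time, the measured TCP pose, the force and the opening at its end, in the units of the state.
- bot.get_obs(): the state, without advancing time (a new reading comes with each control period).
- bot.read_camera(name): name is "scene" or "side" or "wrist"; returns the picture (384x512x3 uint8, blue, green, red); there is no depth.
- bot.camera_params(name): a dict with "K" (3x3 intrinsics, pixels), "R" (3x3) and "t" (3): a world point X has camera coordinates R X + t; the wrist camera has in their place "hand_eye" (4x4, takes a point from camera to tool coordinates, whose origin is the TCP and whose axes are the tool frame's). Camera axes: x right, y down, z forward; pixel columns grow to the right and rows downward; lengths in m; the calibration is good to about 2 mm. A picture is of the moment at which its call begins: read the wrist's pose just before it. camera_params takes no time and is no camera call.
- bot.hand_in(): hands the job in, once; it reports no verdict.
Trained networks look in the newest picture that a camera, given by its name, has taken for a name from the list of things; names that differ only in an ending like _2 or _b are one class to them, and where a whole thing is asked for, a point or a joint stands for the part that bears it (a point fixed in the world has none). Each returns a list of dicts, best first, with "score" (0 to 1); they miss things now and then, are a little off and sometimes report something else, mostly with a low value. They report only what shows in the picture. A call takes as long as a camera call.
- bot.search_frame(camera, target): "extent" ([left, top, right, bottom] in pixels, round what is visible of it).
- bot.cut_out(camera, target): "pixels" (384x512 bool, what is visible of it) and "extent" ([left, top, right, bottom] in pixels, round what is visible of it).
- bot.place_of(camera, target): "xy" ([column, row] in pixels: a listed point, or the origin of a listed thing).
The state is a dict: "t": time; "q": joint angles; "joint_vel": joint speeds; "joint_torque": joint torques, N m; "eef_pos": TCP position; "tool_rot": TCP orientation; "contact_force": force on the tool from outside, world axes, zero at the start; "torque": the same for the moment, N m; "gripper_width": opening from 0.0 (shut) to 1.0 (fully open).
Only numpy, scipy, OpenCV 4.12 (cv2) and the standard library are available. Lean on these libraries where they do the work, as an engineer would, in place of code of your own. Each camera call takes 0.05 s, during which the arm holds its last target. There are 200 camera calls.

TASK

The balance check is finished: take the stack of four steel check weights off the balance pan, from the top down, and put each one back into the well of its own wooden case, the smallest weight in the smallest case and so on up to the largest in the largest, flat on the well's floor. They are precision weights, so set them down rather than dropping them, and do not bump or press on the balance.

Things in the scene. Friction and masses are not known exactly. Their poses are not given: they have to be found in the camera images.
- balance: White top-pan balance, 300 mm (its x) by 200 mm (its y), fixed. Origin: centre of its underside; +x points roughly away from the robot, z up. Its round dark pan, 130 mm across, top 75 mm above the origin and the highest part, is centred 60 mm along +x; the display is at the -x end. The four weights stand stacked near the middle of the pan, largest lowest, smallest on top.
- weight50: The smallest check weight: plain upright bright steel cylinder, 20 mm in diameter, 20 mm high, about 50 g. Origin: centre of its underside; z up. Loose.
- weight100: The second smallest check weight: plain upright bright steel cylinder, 28 mm in diameter, 20 mm high, about 100 g. Origin: centre of its underside; z up. Loose.
- weight200: The second largest check weight: plain upright bright steel cylinder, 38 mm in diameter, 22 mm high, about 200 g. Origin: centre of its underside; z up. Loose.
- weight500: The largest check weight: plain upright bright steel cylinder, 52 mm in diameter, 30 mm high, about 500 g. Origin: centre of its underside; z up. Loose.
- case50: Case for the smallest weight, itself the smallest of the four: brown wooden square block, 50 x 50 mm, 14 mm high, fixed flat on the table. In the middle of its top a round well 36 mm across and 6 mm deep; the well floor is 8 mm above the origin, and a seated weight has its underside there. Origin: centre of the underside; z up.
- case100: Case for the second smallest weight, itself the second smallest of the four: brown wooden square block, 60 x 60 mm, 14 mm high, fixed flat on the table. In the middle of its top a round well 44 mm across and 6 mm deep; the well floor is 8 mm above the origin, and a seated weight has its underside there. Origin: centre of the underside; z up.
- case200: Case for the second largest weight, itself the second largest of the four: brown wooden square block, 72 x 72 mm, 14 mm high, fixed flat on the table. In the middle of its top a round well 54 mm across and 6 mm deep; the well floor is 8 mm above the origin, and a seated weight has its underside there. Origin: centre of the underside; z up.
- case500: Case for the largest weight, itself the largest of the four: brown wooden square block, 86 x 86 mm, 14 mm high, fixed flat on the table. In the middle of its top a round well 68 mm across and 6 mm deep; the well floor is 8 mm above the origin, and a seated weight has its underside there. Origin: centre of the underside; z up.

How it is judged:
By the outcome, as a careful person would: the job done as asked, in the order asked, and still so for the second after the job is handed in, with the robot touching nothing.
It also fails if it takes over 120 s, if anything falls off the work surface, if the arm or the gripper's body presses on something with over 40 N, if the wrist force passes 120 N, or if a joint passes its speed limit or range.

## Working session

There is one attempt and no reset: what is moved stays moved. The work goes in short steps, Python scripts to look and compute and a shell command to move; the robot and the scene stay as the last step left them, time stands still between calls to the robot, and variables do not carry over. Pictures are saved under pics/ and viewed, about 12 in all and at most 16, crops included, and the job is handed in when it is done.

```bash
mkdir -p pics
python3 - <<'E'
from station import bot
import cv2,numpy as np
o=bot.get_obs();print({k:np.round(v,3) for k,v in o.items()})
for c in("scene","side","wrist"):
    im=bot.read_camera(c);cv2.imwrite(f"pics/{c}0.png",im)
    print(c,{k:np.round(v,3).tolist() for k,v in bot.camera_params(c).items()})
    for n in("balance","weight50","weight100","weight200","weight500","case50","case100","case200","case500"):
        r=bot.place_of(c,n)[:2]; print(n,[(np.round(d["xy"]).tolist(),round(d["score"],2)) for d in r])
cv2.imwrite("pics/both0.png",cv2.resize(np.hstack([cv2.imread("pics/scene0.png"),cv2.imread("pics/side0.png")]),(800,300)))
E
```

```text
{'t': np.float64(0.0), 'q': array([-0.108,  0.478,  0.022,  1.556, -0.012,  1.109, -0.083]), 'joint_vel': array([ 0.002,  0.   , -0.001,  0.001, -0.001, -0.001,  0.001]), 'joint_torque': array([-1.0000e-03, -5.9644e+01,  1.6080e+00, -2.8119e+01,  1.2000e-02,
        9.0000e-03,  0.0000e+00]), 'eef_pos': array([ 0.674, -0.   ,  0.23 ]), 'tool_rot': array([-0.5,  0.5, -0.5,  0.5]), 'contact_force': array([-0.174,  0.174,  0.572]), 'torque': array([-0.042,  0.044,  0.026]), 'gripper_width': np.float64(1.003)}
scene {'K': [[363.703, 0.0, 254.109], [0.0, 363.703, 183.334], [0.0, 0.0, 1.0]], 'R': [[0.729, 0.685, 0.005], [0.562, -0.593, -0.577], [-0.392, 0.423, -0.817]], 't': [-0.399, -0.259, 1.4]}
balance [([303.0, 124.0], 0.55)]
weight50 [([323.0, 98.0], 0.58), ([327.0, 102.0], 0.55)]
weight100 [([323.0, 98.0], 0.58), ([327.0, 102.0], 0.55)]
weight200 [([323.0, 98.0], 0.58), ([327.0, 102.0], 0.55)]
weight500 [([323.0, 98.0], 0.58), ([327.0, 102.0], 0.55)]
case50 [([248.0, 199.0], 0.84), ([277.0, 220.0], 0.79)]
case100 [([248.0, 199.0], 0.84), ([277.0, 220.0], 0.79)]
case200 [([248.0, 199.
[... 649 characters left out ...]
0], 0.8)]
case200 [([249.0, 251.0], 0.9), ([276.0, 218.0], 0.8)]
case500 [([249.0, 251.0], 0.9), ([276.0, 218.0], 0.8)]
wrist {'K': [[310.15, 0.0, 252.581], [0.0, 310.15, 192.526], [0.0, 0.0, 1.0]], 'hand_eye': [[-0.0, 0.959, 0.285, -0.072], [-0.001, -0.285, 0.959, -0.143], [1.0, 0.0, 0.001, 0.001], [0.0, 0.0, 0.0, 1.0]]}
balance []
weight50 [([232.0, 163.0], 0.41)]
weight100 [([232.0, 163.0], 0.41)]
weight200 [([232.0, 163.0], 0.41)]
weight500 [([232.0, 163.0], 0.41)]
case50 [([232.0, 261.0], 0.78), ([130.0, 171.0], 0.77)]
case100 [([232.0, 261.0], 0.78), ([130.0, 171.0], 0.77)]
case200 [([232.0, 261.0], 0.78), ([130.0, 171.0], 0.77)]
case500 [([232.0, 261.0], 0.78), ([130.0, 171.0], 0.77)]
```

View pics/both0.png

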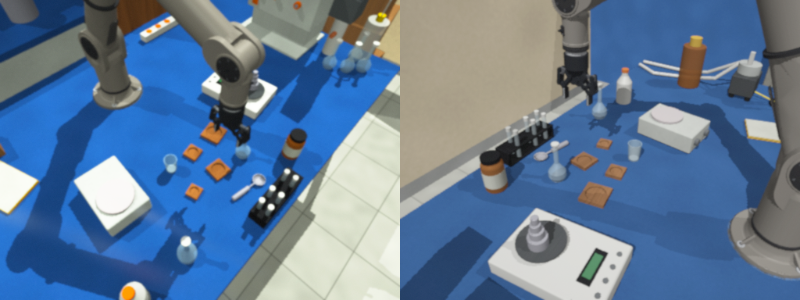

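View pics/wrist0.png

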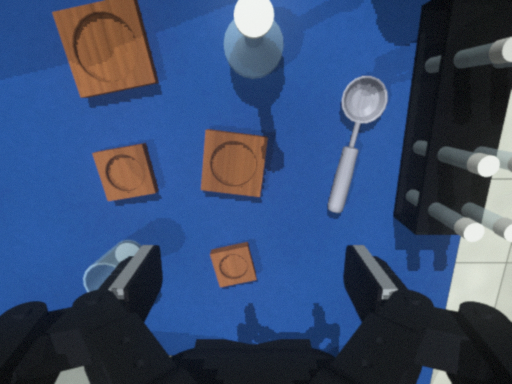

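```bash
cat > h.py <<'E'
from station import bot
import cv2,numpy as np
from scipy.spatial.transform import Rotation as Rn
def cam(c,o=None):
    p=bot.camera_params(c);K=np.array(p["K"])
    if c!="wrist":
        R=np.array(p["R"]);return K,R,np.array(p["t"])
    o=o or bot.get_obs();w,x,y,z=o["tool_rot"];T=np.eye(4);T[:3,:3]=Rn.from_quat([x,y,z,w]).as_matrix();T[:3,3]=o["eef_pos"]
    M=np.linalg.inv(T@np.array(p["hand_eye"]));return K,M[:3,:3],M[:3,3]
def unproj(C,uv,z):
    K,R,t=C;d=R.T@np.linalg.inv(K)@[uv[0],uv[1],1];o=-R.T@t
    return o+d*(z-o[2])/d[2]
def proj(C,X):
    K,R,t=C;p=K@(R@np.asarray(X)+t);return p[:2]/p[2]
E
python3 - <<'E'
from h import *
for c in("wrist","scene","side"):
    C=cam(c);im=bot.read_camera(c);print(c,"cam pos",np.round(-C[1].T@C[2],3))
    for d in bot.cut_out(c,"case50"):
        m=d["pixels"].astype(np.uint8);k=max(cv2.findContours(m,0,1)[0],key=cv2.contourArea)
        w=np.array([unproj(C,q[0],.012)[:2] for q in k],np.float32)
        r=cv2.minAreaRect(w);print(" case",round(d["score"],2),np.round(r[0],4),np.round(r[1],4),round(r[2]),np.round(unproj(C,cv2.minAreaRect(k)[0],.012)[:2],3))
    if c!="wrist":
        for n,z in(("balance",0),("weight50",.1)):
            for d in bot.place_of(c,n): print(" ",n,round(d["score"],2),np.round(unproj(C,d["xy"],z),3),np.round(d["xy"]))
        K,R,t=C
im=bot.read_camera("side");cv2.imwrite("pics/side1.png",cv2.resize(im[240:384,100:300],(800,576)))
E
```

```text
wrist cam pos [0.676 0.072 0.374]
 case 0.84 [ 0.5243 -0.01  ] [0.0654 0.0613] 10 [ 0.524 -0.01 ]
 case 0.7 [ 0.6498 -0.1334] [0.0527 0.0578] 13 [ 0.649 -0.133]
 case 0.69 [6.527e-01 4.000e-04] [0.0754 0.0731] 83 [0.652 0.002]
 case 0.55 [0.5197 0.1261] [0.0921 0.0896] 10 [0.518 0.127]
scene cam pos [ 0.984 -0.473  0.997]
 case 0.79 [ 0.6532 -0.1372] [0.0551 0.0557] 13 [ 0.653 -0.138]
 case 0.68 [0.5235 0.1229] [0.095  0.0988] 11 [0.524 0.123]
 case 0.59 [ 0.5269 -0.0122] [0.064 0.065] 9 [ 0.528 -0.012]
 case 0.55 [ 0.6559 -0.0009] [0.0802 0.0779] 84 [ 0.656 -0.003]
  balance 0.67 [ 0.448  0.378 -0.   ] [303. 123.]
  weight50 0.62 [0.516 0.377 0.1  ] [321. 112.]
  weight50 0.52 [0.506 0.402 0.1  ] [323. 107.]
  weight50 0.49 [0.478 0.448 0.1  ] [325.  97.]
  weight50 0.36 [0.488 0.453 0.1  ] [328.  98.]
side cam pos [0.109 0.752 0.718]
 case 0.95 [0.5118 0.1324] [0.0908 0.0971] 11 [0.513 0.134]
 case 0.72 [ 0.516  -0.0039] [0.0653 0.0752] 10 [ 0.515 -0.003]
 case 0.6 [0.6446 0.0083] [0.082 0.082] 84 [0.644 0.007]
 case 0.56 [ 0.6414 -0.1294] [0.0557 0.0646] 11 [ 0.641 -0.129]
  balance 0.74 [ 0.577  0.337 -0.   ] [175. 295.]
  balance 0.59 [0.442 0.393 0.   ] [207. 342.]
  weight50 0.93 [0.486 0.417 0.1  ] [178. 308.]
  weight50 0.77 [0.506 0.407 0.1  ] [174. 300.]
  weight50 0.62 [0.535 0.378 0.1  ] [172. 284.]
  weight50 0.49 [0.509 0.397 0.1  ] [176. 296.]
```

View pics/side1.png

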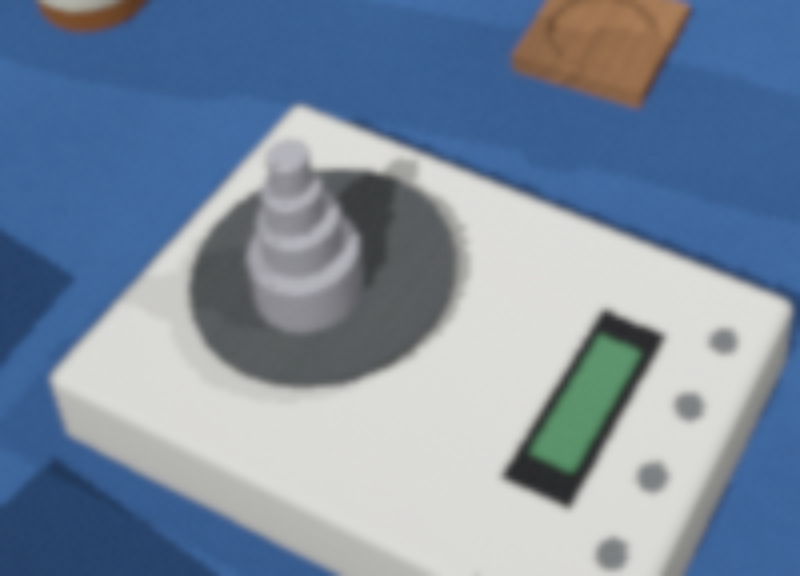

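Run:
```python
from h import *
C=cam("side");print(unproj(C,(172,279.5),.167),unproj(C,(181.2,309.3),.075), unproj(C,(175.5,317),.0755))
```

```text
[0.49661866 0.41152985 0.167     ] [0.49465279 0.40179275 0.075     ] [0.4914236  0.42154582 0.0755    ]
```

```bash
python3 -m crank '[{"linear":[0,-0.05,0],"dr":[0,0,0],"hand":1},{"linear":[-0.04,-0.05,-0.02],"dr":[0,0,0],"hand":1},{"linear":[-0.08,-0.05,-0.035],"dr":[0,0,0],"hand":1},{"linear":[-0.115,-0.05,-0.05],"dr":[0,0,0],"hand":1},{"linear":[-0.15,-0.05,-0.065],"dr":[0,0,0],"hand":1},{"linear":[-0.185,-0.05,-0.08],"dr":[0,0,0],"hand":1},{"linear":[-0.22,-0.05,-0.095],"dr":[0,0,0],"hand":1},{"linear":[-0.255,-0.05,-0.11],"dr":[0,0,0],"hand":1},{"linear":[-0.29,-0.05,-0.125],"dr":[0,0,0],"hand":1},{"linear":[-0.32,-0.05,-0.14],"dr":[0,0,0],"hand":1}]'
python3 -m crank '[{"linear":[-0.03,0,-0.012],"dr":[0,0,0],"hand":1},{"linear":[-0.06,0,-0.024],"dr":[0,0,0],"hand":1},{"linear":[-0.09,0,-0.037],"dr":[0,0,0],"hand":1},{"linear":[-0.09,0,-0.037],"dr":[0,0,0],"hand":1},{"linear":[-0.09,0,-0.037],"dr":[0,0,0],"hand":1},{"linear":[-0.09,0,-0.037],"dr":[0,0,0],"hand":1}]'
python3 - <<'E'
from h import *
o=bot.get_obs();print(o["eef_pos"],o["tool_rot"])
C=cam("wrist",o);im=bot.read_camera("wrist");cv2.imwrite("pics/w1.png",im)
for d in bot.cut_out("wrist","weight50"):
    k=max(cv2.findContours(d["pixels"].astype(np.uint8),0,1)[0],key=cv2.contourArea);c,r=cv2.minEnclosingCircle(k)
    print(round(d["score"],2),np.round(d["extent"]),np.round(c,1),round(r,1))
g=im.copy()
for h,r in((.167,.01),(.147,.014),(.127,.019),(.105,.026),(.075,.065)):
    for a in np.arange(0,6.28,.1):
        u=proj(C,[.4966+r*np.cos(a),.4115+r*np.sin(a),h]);cv2.circle(g,tuple(int(round(v)) for v in u),0,(0,0,255),-1)
cv2.imwrite("pics/w1o.png",g)
E
```

```text
t: 2.88
eef_pos: [0.5337, 0.3226, 0.2815]
tool_rot: [0.501, -0.5, 0.5, -0.499]
contact_force: [-0.1, 0.0, 0.3]
gripper_width: 0.996
t: 3.38
eef_pos: [0.4983, 0.4095, 0.2812]
tool_rot: [-0.5, 0.5, -0.5, 0.5]
contact_force: [1.1, -1.0, 0.3]
gripper_width: 0.999
[0.4983485  0.40947172 0.28119769] [-0.49984045  0.50006593 -0.49978796  0.50030549]
0.88 [248. 172. 271. 201.] [257.7 186.5] 12.8
0.78 [237. 155. 273. 192.] [253.3 173.7] 19.6
0.62 [240. 163. 273. 193.] [256.3 178.9] 15.3
0.62 [229. 149. 275. 191.] [254.  169.3] 25.1
```

View pics/w1o.png

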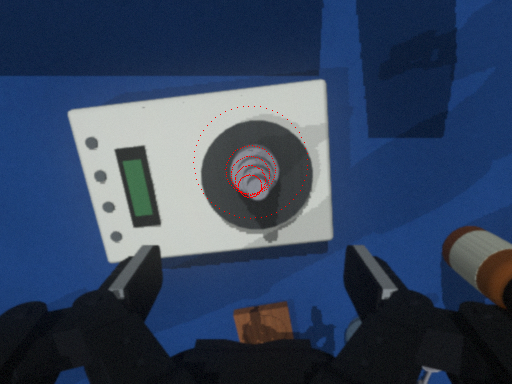

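Run:
```python
from h import *
o=bot.get_obs();C=cam("wrist",o);im=cv2.imread("pics/w1.png")
p=unproj(C,(259.5,189.5),.167);print(p)
s=6;x0,y0=205,130;g=cv2.resize(im[y0:y0+95,x0:x0+110],None,fx=s,fy=s,interpolation=cv2.INTER_CUBIC)
for h,r,c,x,y in((.167,.01,(0,0,255),p[0],p[1]),(.147,.014,(0,255,0),.502,p[1]),(.127,.019,(255,0,0),.500,p[1]),(.105,.026,(0,255,255),.4985,p[1])):
    for a in np.arange(0,6.28,.1):
        u=(proj(C,[x+r*np.cos(a),y+r*np.sin(a),h])-[x0,y0]+.5)*s;cv2.circle(g,tuple(int(round(v)) for v in u),1,c,-1)
cv2.imwrite("pics/w1c.png",g)
```

```text
[0.50586394 0.40702953 0.167     ]
```

View pics/w1c.png

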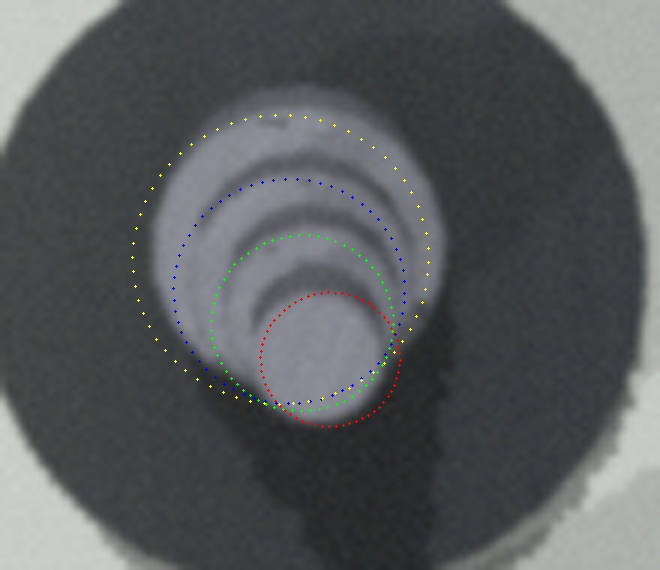

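```bash
python3 -m crank '[{"linear":[0.0017,0.03,0.006],"dr":[0,0,0],"hand":1},{"linear":[0.0017,0.06,0.006],"dr":[0,0,0],"hand":1},{"linear":[0.0017,0.09,0.006],"dr":[0,0,0],"hand":0.4},{"linear":[0.0017,0.11,0.006],"dr":[0,0,0],"hand":0.2},{"linear":[0.0017,0.12,0.006],"dr":[0,0,0],"hand":0.1},{"linear":[0.0017,0.127,0.006],"dr":[0,0,0],"hand":0},{"linear":[0.0017,0.127,0.006],"dr":[0,0,0],"hand":0},{"linear":[0.0017,0.127,0.006],"dr":[0,0,0],"hand":-0.1},{"linear":[0.0017,0.127,0.006],"dr":[0,0,0],"hand":-0.1},{"linear":[0.0017,0.127,0.006],"dr":[0,0,0],"hand":-0.1}]' 30
python3 - <<'E'
from h import *
im=bot.read_camera("wrist");im2=bot.read_camera("side")
cv2.imwrite("pics/g1.png",np.hstack([cv2.resize(im[80:384,120:400],(400,434)),cv2.resize(im2[230:340,120:220],(395,434),interpolation=cv2.INTER_CUBIC)]))
E
```

```text
t: 4.32
eef_pos: [0.5048, 0.4089, 0.1559]
tool_rot: [0.501, -0.499, 0.5, -0.5]
contact_force: [0.5, 0.6, 1.0]
gripper_width: 0.445
```

View pics/g1.png

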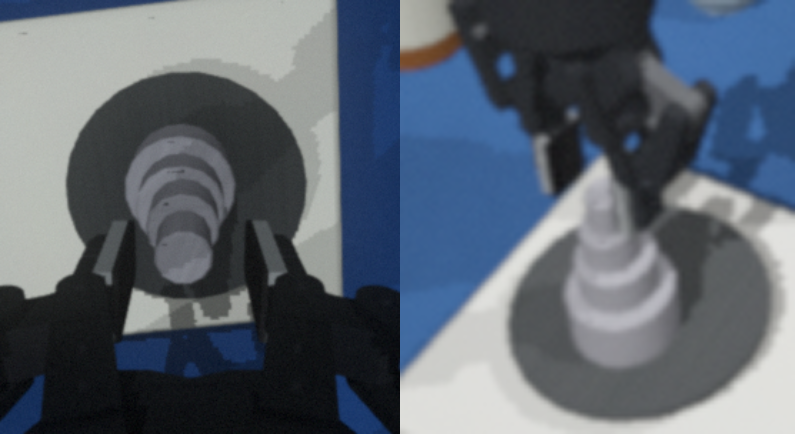

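```bash
python3 -m crank '[{"linear":[0.001,0.001,-0.001],"dr":[0,0,0],"hand":-0.2},{"linear":[0.001,0.001,-0.001],"dr":[0,0,0],"hand":-0.3},{"linear":[0.001,0.001,-0.001],"dr":[0,0,0],"hand":-0.4},{"linear":[0.001,0.001,-0.001],"dr":[0,0,0],"hand":-0.5},{"linear":[0.001,0.001,-0.001],"dr":[0,0,0],"hand":-1},{"linear":[0.001,0.001,-0.001],"dr":[0,0,0],"hand":-1},{"linear":[0.001,0.001,-0.001],"dr":[0,0,0],"hand":-1},{"linear":[0.001,0.001,-0.001],"dr":[0,0,0],"hand":-1}]' 30
python3 -m crank '[{"linear":[0,-0.005,0],"dr":[0,0,0],"hand":-1},{"linear":[0,-0.02,0],"dr":[0,0,0],"hand":-1},{"linear":[0,-0.05,0],"dr":[0,0,0],"hand":-1},{"linear":[0,-0.09,0],"dr":[0,0,0],"hand":-1},{"linear":[0,-0.09,0],"dr":[0,0,0],"hand":-1},{"linear":[0,-0.09,0],"dr":[0,0,0],"hand":-1}]'
python3 - <<'E'
from h import *
o=bot.get_obs();print(o["eef_pos"],o["gripper_width"])
im=bot.read_camera("wrist");cv2.imwrite("pics/g2.png",im[80:384,100:420])
E
```

```text
t: 5.08
eef_pos: [0.5031, 0.4074, 0.1535]
tool_rot: [0.5, -0.5, 0.5, -0.5]
contact_force: [0.1, -0.1, 2.7]
gripper_width: 0.205
t: 5.58
eef_pos: [0.5042, 0.4084, 0.2465]
tool_rot: [0.502, -0.498, 0.5, -0.5]
contact_force: [0.1, 0.8, -0.7]
gripper_width: 0.204
[0.5042471  0.40844604 0.24650623] 0.2038045081219213
```

View pics/g2.png

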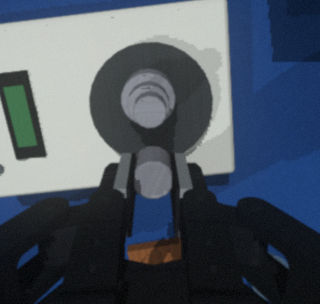

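```bash
python3 -m crank '[{"linear":[0.04,0,0.011],"dr":[0,0,0],"hand":-1},{"linear":[0.08,0,0.022],"dr":[0,0,0],"hand":-1},{"linear":[0.12,0,0.033],"dr":[0,0,0],"hand":-1},{"linear":[0.16,0,0.044],"dr":[0,0,0],"hand":-1},{"linear":[0.2,0,0.055],"dr":[0,0,0],"hand":-1},{"linear":[0.24,0,0.066],"dr":[0,0,0],"hand":-1},{"linear":[0.28,0,0.077],"dr":[0,0,0],"hand":-1},{"linear":[0.32,0,0.088],"dr":[0,0,0],"hand":-1},{"linear":[0.35,0,0.095],"dr":[0,0,0],"hand":-1},{"linear":[0.38,0,0.104],"dr":[0,0,0],"hand":-1}]'
python3 -m crank '[{"linear":[0.04,0,0.011],"dr":[0,0,0],"hand":-1},{"linear":[0.08,0,0.022],"dr":[0,0,0],"hand":-1},{"linear":[0.12,0.02,0.033],"dr":[0,0,0],"hand":-1},{"linear":[0.15,0.06,0.04],"dr":[0,0,0],"hand":-1},{"linear":[0.16,0.1,0.042],"dr":[0,0,0],"hand":-1},{"linear":[0.16,0.13,0.042],"dr":[0,0,0],"hand":-1},{"linear":[0.16,0.13,0.042],"dr":[0,0,0],"hand":-1},{"linear":[0.16,0.13,0.042],"dr":[0,0,0],"hand":-1}]'
cat > look.py <<'E'
import sys
from h import *
# look.py tag x y r halfside : overlay of case top square ring / well rim at estimate, crop
tag,x,y,r,R=sys.argv[1],*map(float,sys.argv[2:6])
o=bot.get_obs();C=cam("wrist",o);im=bot.read_camera("wrist");cv2.imwrite(f"pics/{tag}_raw.png",im)
print(np.round(o["eef_pos"],4),o["gripper_width"])
for d in bot.cut_out("wrist","case50")[:3]:
    k=max(cv2.findContours(d["pixels"].astype(np.uint8),0,1)[0],key=cv2.contourArea)
    q=cv2.minAreaRect(np.array([unproj(C,p[0],.013)[:2] for p in k],np.float32));print(round(d["score"],2),np.round(q[0],4),np.round(q[1],4),round(q[2]))
u0=proj(C,[x,y,.014]);s=4;x0=int(np.clip(u0[0]-90,0,332));y0=int(np.clip(u0[1]-70,0,244))
g=cv2.resize(im[y0:y0+140,x0:x0+180],None,fx=s,fy=s,interpolation=cv2.INTER_CUBIC)
for a in np.arange(0,6.28,.08):
    u=(proj(C,[x+r*np.cos(a),y+r*np.sin(a),.014])-[x0,y0]+.5)*s;cv2.circle(g,tuple(int(round(v)) for v in u),1,(0,255,0),-1)
cv2.imwrite(f"pics/{tag}.png",g)
E
python3 look.py c50 .650 -.133 .018 .025
```

```text
t: 6.47
eef_pos: [0.6059, 0.0245, 0.2416]
tool_rot: [0.499, -0.501, 0.501, -0.5]
contact_force: [-0.1, 0.6, -0.5]
gripper_width: 0.202
t: 7.13
eef_pos: [0.6462, -0.1323, 0.11]
tool_rot: [0.498, -0.502, 0.502, -0.498]
contact_force: [0.5, 0.7, -0.3]
gripper_width: 0.202
[ 0.6462 -0.1323  0.11  ] 0.2024503182314586
0.95 [ 0.6499 -0.1346] [0.0506 0.0527] 13
0.72 [ 0.5253 -0.0148] [0.0646 0.0545] 10
0.63 [ 0.6509 -0.0135] [0.047  0.0726] 84
```

View pics/c50.png

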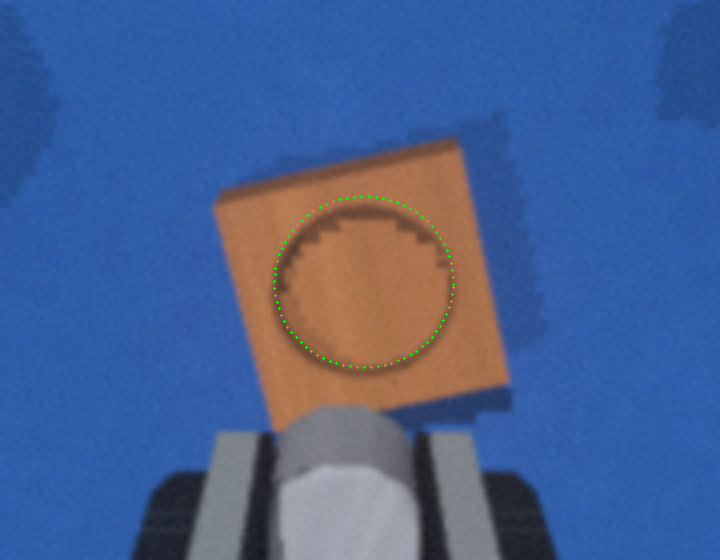

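```bash
python3 -m crank '[{"linear":[0.0015,0.0,0.004],"dr":[0,0,0],"hand":-1},{"linear":[0.0015,0.03,0.004],"dr":[0,0,0],"hand":-1},{"linear":[0.0015,0.06,0.004],"dr":[0,0,0],"hand":-1},{"linear":[0.0015,0.08,0.004],"dr":[0,0,0],"hand":-1},{"linear":[0.0015,0.088,0.004],"dr":[0,0,0],"hand":-1},{"linear":[0.0015,0.09,0.004],"dr":[0,0,0],"hand":-1},{"linear":[0.0015,0.09,0.004],"dr":[0,0,0],"hand":-1},{"linear":[0.0015,0.09,0.004],"dr":[0,0,0],"hand":-1}]'
python3 -m crank '[{"linear":[0,0.001,0],"dr":[0,0,0],"hand":-1},{"linear":[0,0.001,0],"dr":[0,0,0],"hand":-1}]'
```

```text
t: 7.9
eef_pos: [0.6548, -0.1343, 0.0256]
tool_rot: [-0.501, 0.499, -0.499, 0.501]
contact_force: [-0.1, -0.5, -0.6]
gripper_width: 0.206
t: 8.07
eef_pos: [0.654, -0.1343, 0.0238]
tool_rot: [-0.501, 0.499, -0.499, 0.501]
contact_force: [-0.3, 0.2, -0.9]
gripper_width: 0.21
```

```bash
python3 -m crank '[{"linear":[0,0,-0.004],"dr":[0,0,0],"hand":-1},{"linear":[0,0,-0.004],"dr":[0,0,0],"hand":-1},{"linear":[0,0.001,-0.004],"dr":[0,0,0],"hand":-1}]'
python3 look.py c50b .650 -.134 .018 .025
python3 -c "
from h import *
for i in range(4): bot.read_camera('side');o=bot.get_obs();print(np.round(o['eef_pos'],4))
im=cv2.imread('pics/c50b_raw.png');cv2.imwrite('pics/c50b.png',cv2.resize(im[170:330,160:350],None,fx=4,fy=3.6))"
```

```text
t: 8.32
eef_pos: [0.6489, -0.1344, 0.0217]
tool_rot: [-0.5, 0.5, -0.5, 0.5]
contact_force: [0.7, 0.9, -0.7]
gripper_width: 0.205
[ 0.6489 -0.1344  0.0217] 0.20510098778330135
0.83 [ 0.5488 -0.0296] [0.0288 0.0204] 8
0.71 [ 0.6494 -0.0307] [0.0741 0.0206] 0
0.67 [ 0.6477 -0.1258] [0.0507 0.0372] 14
[ 0.649  -0.1342  0.0213]
[ 0.649  -0.1342  0.0213]
[ 0.649  -0.1342  0.0212]
[ 0.6491 -0.1342  0.0213]
```

View pics/c50b.png

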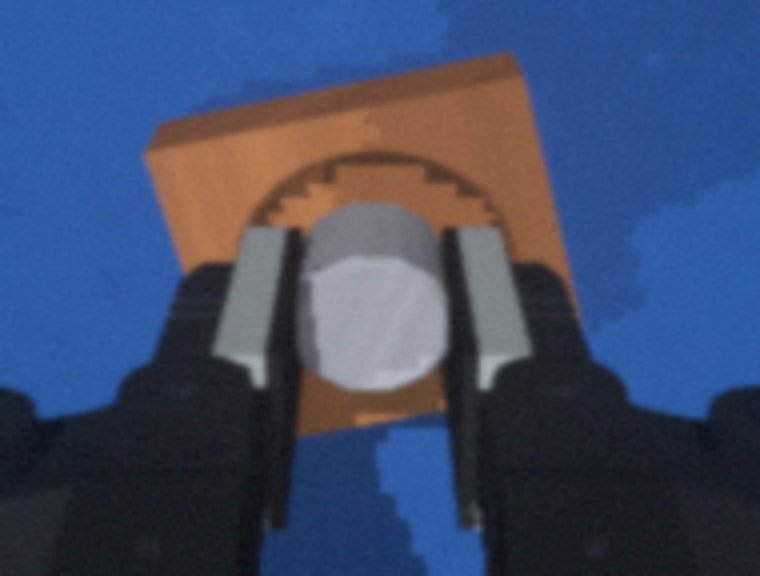

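```bash
python3 -m crank '[{"linear":[0,0.003,0],"dr":[0,0,0],"hand":-1},{"linear":[0,0.005,0],"dr":[0,0,0],"hand":-1},{"linear":[0,0.006,0],"dr":[0,0,0],"hand":-1},{"linear":[0,0.006,0],"dr":[0,0,0],"hand":-1},{"linear":[0,0.006,0],"dr":[0,0,0],"hand":-1}]'
python3 -m crank '[{"linear":[0,0.0005,0],"dr":[0,0,0],"hand":-1},{"linear":[0,0.0005,0],"dr":[0,0,0],"hand":-1},{"linear":[0,0.0005,0],"dr":[0,0,0],"hand":-1}]'
```

```text
t: 9.03
eef_pos: [0.6489, -0.1342, 0.0151]
tool_rot: [0.5, -0.5, 0.5, -0.5]
contact_force: [0.6, -0.3, -0.0]
gripper_width: 0.205
t: 9.28
eef_pos: [0.6491, -0.1342, 0.0148]
tool_rot: [-0.5, 0.5, -0.5, 0.5]
contact_force: [0.2, 0.5, -1.0]
gripper_width: 0.204
```

```bash
python3 -m crank '[{"linear":[0,0.0005,0],"dr":[0,0,0],"hand":-1},{"linear":[0,0.0005,0],"dr":[0,0,0],"hand":-1},{"linear":[0,0.0005,0],"dr":[0,0,0],"hand":-1}]'
python3 -m crank '[{"linear":[0,0.0004,0],"dr":[0,0,0],"hand":-1},{"linear":[0,0.0004,0],"dr":[0,0,0],"hand":-1},{"linear":[0,0.0004,0],"dr":[0,0,0],"hand":-1}]'
```

```text
t: 9.53
eef_pos: [0.6491, -0.1343, 0.0145]
tool_rot: [-0.5, 0.5, -0.5, 0.5]
contact_force: [0.4, -0.2, 1.1]
gripper_width: 0.204
t: 9.78
eef_pos: [0.6492, -0.1342, 0.0144]
tool_rot: [-0.5, 0.5, -0.5, 0.5]
contact_force: [-2.0, 0.6, 4.8]
gripper_width: 0.208
```

```bash
python3 -m crank '[{"linear":[0,0,0],"dr":[0,0,0],"hand":-0.55},{"linear":[0,0,0],"dr":[0,0,0],"hand":-0.5},{"linear":[0,0,0],"dr":[0,0,0],"hand":-0.45},{"linear":[0,0,0],"dr":[0,0,0],"hand":-0.4},{"linear":[0,0,0],"dr":[0,0,0],"hand":-0.3},{"linear":[0,-0.01,0],"dr":[0,0,0],"hand":-0.3},{"linear":[0,-0.03,0],"dr":[0,0,0],"hand":-0.3},{"linear":[0,-0.06,0],"dr":[0,0,0],"hand":-0.1},{"linear":[0,-0.1,0],"dr":[0,0,0],"hand":0.1},{"linear":[0,-0.14,0],"dr":[0,0,0],"hand":0.1}]'
python3 -m crank '[{"linear":[0,-0.04,0],"dr":[0,0,0],"hand":0},{"linear":[0,-0.08,0],"dr":[0,0,0],"hand":0},{"linear":[0,-0.08,0],"dr":[0,0,0],"hand":0},{"linear":[0,-0.08,0],"dr":[0,0,0],"hand":0}]'
python3 - <<'E'
from h import *
im2=bot.read_camera("side");o=bot.get_obs();C=cam("wrist",o);im=bot.read_camera("wrist");cv2.imwrite("pics/w50p.png",im);print(o["eef_pos"])
u=proj(C,[.65,-.134,.02]).astype(int);v=proj(cam("side"),[.65,-.134,.02]).astype(int);print(u,v)
a=im[u[1]-35:u[1]+35,u[0]-45:u[0]+45];b=im2[v[1]-35:v[1]+35,v[0]-45:v[0]+45]
cv2.imwrite("pics/p50.png",cv2.resize(np.hstack([a,b]),(792,308),interpolation=cv2.INTER_CUBIC))
E
```

```text
t: 10.62
eef_pos: [0.6478, -0.1341, 0.155]
tool_rot: [0.499, -0.501, 0.501, -0.499]
contact_force: [0.8, 0.3, -0.3]
gripper_width: 0.553
t: 10.95
eef_pos: [0.6504, -0.1345, 0.2377]
tool_rot: [-0.501, 0.499, -0.498, 0.502]
contact_force: [-0.5, 0.3, -0.3]
gripper_width: 0.501
[ 0.64898986 -0.13420052  0.23502396]
[252 164] [260 180]
```

View pics/p50.png

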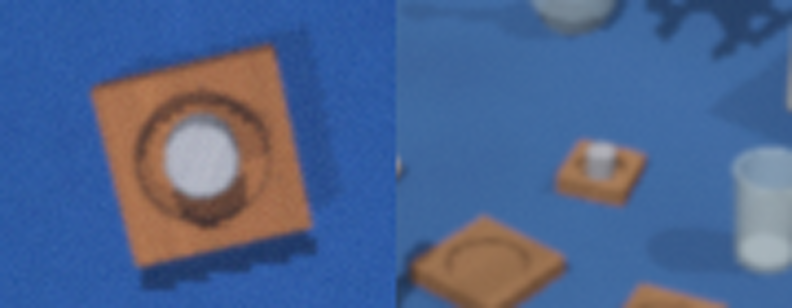

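```bash
python3 -m crank '[{"linear":[-0.04,0,-0.011],"dr":[0,0,0],"hand":0.2},{"linear":[-0.08,0,-0.022],"dr":[0,0,0],"hand":0.2},{"linear":[-0.12,0,-0.033],"dr":[0,0,0],"hand":0.2},{"linear":[-0.16,0,-0.044],"dr":[0,0,0],"hand":0.2},{"linear":[-0.2,0,-0.055],"dr":[0,0,0],"hand":0.2},{"linear":[-0.24,0,-0.066],"dr":[0,0,0],"hand":0.2},{"linear":[-0.28,0,-0.077],"dr":[0,0,0],"hand":0.2},{"linear":[-0.32,0,-0.088],"dr":[0,0,0],"hand":0.2},{"linear":[-0.35,0,-0.095],"dr":[0,0,0],"hand":0.2},{"linear":[-0.38,0,-0.104],"dr":[0,0,0],"hand":0.2}]'
python3 -m crank '[{"linear":[-0.04,0,-0.01],"dr":[0,0,0],"hand":0.2},{"linear":[-0.08,0,-0.02],"dr":[0,0,0],"hand":0.2},{"linear":[-0.12,0,-0.03],"dr":[0,0,0],"hand":0.2},{"linear":[-0.15,0,-0.038],"dr":[0,0,0],"hand":0.2},{"linear":[-0.162,0,-0.041],"dr":[0,0,0],"hand":0.2},{"linear":[-0.162,0,-0.041],"dr":[0,0,0],"hand":0.2},{"linear":[-0.162,0,-0.041],"dr":[0,0,0],"hand":0.2},{"linear":[-0.162,0,-0.041],"dr":[0,0,0],"hand":0.2}]'
cat > stk.py <<'E'
from h import *
import sys
# stk.py tag z: view of the stack; overlay circles for remaining tops at est (x,y)
tag,x,y=sys.argv[1],float(sys.argv[2]),float(sys.argv[3])
bot.read_camera("side");bot.read_camera("side")
o=bot.get_obs();C=cam("wrist",o);im=bot.read_camera("wrist");print(np.round(o["eef_pos"],4),o["gripper_width"])
for d in bot.cut_out("wrist","weight100"):
    e=d["extent"];print(round(d["score"],2),np.round(e),[ (z,np.round(unproj(C,((e[0]+e[2])/2,(e[3]-(e[2]-e[0])/2)),z)[:2],4).tolist(),round(np.linalg.norm(unproj(C,(e[0],e[3]),z)-unproj(C,(e[2],e[3]),z)),4)) for z in(.147,.127,.105)])
u0=proj(C,[x,y,.12]);x0,y0=int(u0[0]-55),int(u0[1]-48);s=6
g=cv2.resize(im[y0:y0+95,x0:x0+110],None,fx=s,fy=s,interpolation=cv2.INTER_CUBIC)
for z,r,c in((.147,.014,(0,255,0)),(.127,.019,(255,0,0)),(.105,.026,(0,255,255))):
  for a in np.arange(0,6.28,.1):
    u=(proj(C,[x+r*np.cos(a),y+r*np.sin(a),z])-[x0,y0]+.5)*s;cv2.circle(g,tuple(int(round(v)) for v in u),1,c,-1)
cv2.imwrite(f"pics/{tag}.png",g)
E
python3 stk.py s100 .504 .408
```

```text
t: 11.88
eef_pos: [0.5429, 0.2475, 0.2318]
tool_rot: [-0.499, 0.502, -0.5, 0.499]
contact_force: [0.6, -0.5, 0.4]
gripper_width: 0.603
t: 12.55
eef_pos: [0.5048, 0.4052, 0.2327]
tool_rot: [-0.498, 0.5, -0.5, 0.501]
contact_force: [0.2, 0.1, 0.1]
gripper_width: 0.603
[0.5052 0.4052 0.2335] 0.6010191868706302
0.59 [230. 172. 264. 209.] [(0.147, [0.502, 0.4098], np.float64(0.0266)), (0.127, [0.5016, 0.4038], np.float64(0.0289)), (0.105, [0.5012, 0.3973], np.float64(0.0315))]
0.56 [222. 158. 270. 194.] [(0.147, [0.501, 0.427], np.float64(0.0373)), (0.127, [0.5005, 0.4226], np.float64(0.0406)), (0.105, [0.5, 0.4177], np.float64(0.0442))]
```

View pics/s100.png

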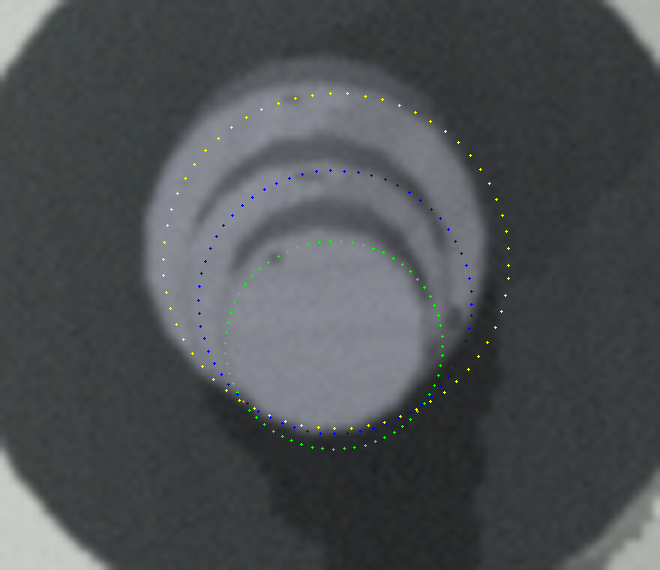

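```bash
python3 -m crank '[{"linear":[-0.004,0.02,-0.002],"dr":[0,0,0],"hand":0.2},{"linear":[-0.004,0.05,-0.002],"dr":[0,0,0],"hand":0.2},{"linear":[-0.004,0.075,-0.002],"dr":[0,0,0],"hand":0.1},{"linear":[-0.004,0.09,-0.002],"dr":[0,0,0],"hand":0.1},{"linear":[-0.004,0.096,-0.002],"dr":[0,0,0],"hand":0},{"linear":[-0.004,0.099,-0.002],"dr":[0,0,0],"hand":0},{"linear":[-0.004,0.099,-0.002],"dr":[0,0,0],"hand":0},{"linear":[-0.004,0.099,-0.002],"dr":[0,0,0],"hand":0},{"linear":[-0.004,0.099,-0.002],"dr":[0,0,0],"hand":0},{"linear":[-0.004,0.099,-0.002],"dr":[0,0,0],"hand":0}]'
python3 -m crank '[{"linear":[0,0,0],"dr":[0,0,0],"hand":-0.1},{"linear":[0,0,0],"dr":[0,0,0],"hand":-0.2},{"linear":[0,0,0],"dr":[0,0,0],"hand":-0.25},{"linear":[0,0,0],"dr":[0,0,0],"hand":-0.3},{"linear":[0,0,0],"dr":[0,0,0],"hand":-0.35},{"linear":[0,0,0],"dr":[0,0,0],"hand":-1},{"linear":[0,0,0],"dr":[0,0,0],"hand":-1},{"linear":[0,0,0],"dr":[0,0,0],"hand":-1},{"linear":[0,0,0],"dr":[0,0,0],"hand":-1}]'
```

```text
t: 13.58
eef_pos: [0.5026, 0.4123, 0.1362]
tool_rot: [0.501, -0.499, 0.5, -0.5]
contact_force: [0.0, -0.1, 0.2]
gripper_width: 0.505
t: 14.33
eef_pos: [0.5022, 0.4119, 0.1351]
tool_rot: [0.5, -0.5, 0.5, -0.5]
contact_force: [-0.1, 0.2, 2.3]
gripper_width: 0.296
```

```bash
python3 -m crank '[{"linear":[0,-0.005,0],"dr":[0,0,0],"hand":-1},{"linear":[0,-0.02,0],"dr":[0,0,0],"hand":-1},{"linear":[0,-0.05,0],"dr":[0,0,0],"hand":-1},{"linear":[0,-0.09,0],"dr":[0,0,0],"hand":-1},{"linear":[0.03,-0.1,0],"dr":[0,0,0],"hand":-1},{"linear":[0.07,-0.1,0.003],"dr":[0,0,0],"hand":-1},{"linear":[0.11,-0.1,0.006],"dr":[0,0,0],"hand":-1},{"linear":[0.15,-0.1,0.009],"dr":[0,0,0],"hand":-1},{"linear":[0.19,-0.1,0.011],"dr":[0,0,0],"hand":-1},{"linear":[0.23,-0.1,0.013],"dr":[0,0,0],"hand":-1}]'
python3 -m crank '[{"linear":[0.04,0,0.002],"dr":[0,0,0],"hand":-1},{"linear":[0.08,0,0.004],"dr":[0,0,0],"hand":-1},{"linear":[0.12,0.02,0.006],"dr":[0,0,0],"hand":-1},{"linear":[0.16,0.05,0.008],"dr":[0,0,0],"hand":-1},{"linear":[0.185,0.08,0.009],"dr":[0,0,0],"hand":-1},{"linear":[0.193,0.11,0.009],"dr":[0,0,0],"hand":-1},{"linear":[0.193,0.125,0.009],"dr":[0,0,0],"hand":-1},{"linear":[0.193,0.125,0.009],"dr":[0,0,0],"hand":-1},{"linear":[0.193,0.125,0.009],"dr":[0,0,0],"hand":-1},{"linear":[0.193,0.125,0.009],"dr":[0,0,0],"hand":-1}]'
python3 look.py c100 .524 -.011 .022 .03
```

```text
t: 15.17
eef_pos: [0.5145, 0.1798, 0.235]
tool_rot: [-0.5, 0.5, -0.5, 0.5]
contact_force: [0.2, -0.5, -0.5]
gripper_width: 0.296
t: 16.0
eef_pos: [0.5251, -0.0102, 0.1112]
tool_rot: [0.501, -0.5, 0.499, -0.5]
contact_force: [0.2, -0.7, -1.6]
gripper_width: 0.297
[ 0.5251 -0.0102  0.1112] 0.29678863824863716
0.93 [6.506e-01 4.000e-04] [0.0743 0.0792] 84
0.67 [ 0.5221 -0.0095] [0.0613 0.0633] 10
0.6 [ 0.6622 -0.103 ] [0.0083 0.0218] 59
```

View pics/c100.png

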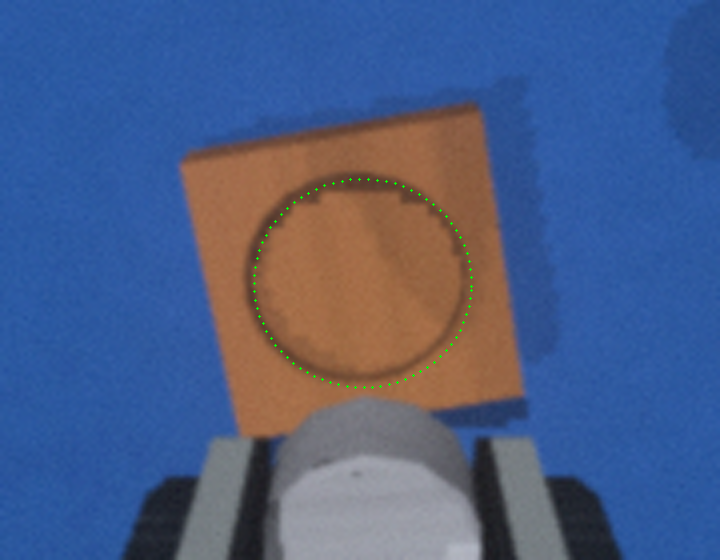

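```bash
python3 -m crank '[{"linear":[-0.0015,0.02,-0.002],"dr":[0,0,0],"hand":-1},{"linear":[-0.0015,0.05,-0.002],"dr":[0,0,0],"hand":-1},{"linear":[-0.0015,0.075,-0.002],"dr":[0,0,0],"hand":-1},{"linear":[-0.0015,0.082,-0.002],"dr":[0,0,0],"hand":-1},{"linear":[-0.0015,0.086,-0.002],"dr":[0,0,0],"hand":-1},{"linear":[-0.0015,0.086,-0.002],"dr":[0,0,0],"hand":-1},{"linear":[-0.0015,0.086,-0.002],"dr":[0,0,0],"hand":-1},{"linear":[-0.0015,0.086,-0.002],"dr":[0,0,0],"hand":-1},{"linear":[-0.0015,0.086,-0.002],"dr":[0,0,0],"hand":-1},{"linear":[-0.0015,0.086,-0.002],"dr":[0,0,0],"hand":-1}]'
```

```text
t: 16.93
eef_pos: [0.5227, -0.0096, 0.0248]
tool_rot: [0.5, -0.5, 0.5, -0.5]
contact_force: [0.1, 0.4, -1.3]
gripper_width: 0.301
```

```bash
python3 -m crank '[{"linear":[-0.0015,0,0],"dr":[0,0,0],"hand":-1},{"linear":[-0.0015,0.003,0],"dr":[0,0,0],"hand":-1},{"linear":[-0.0015,0.006,0],"dr":[0,0,0],"hand":-1},{"linear":[-0.0015,0.0075,0],"dr":[0,0,0],"hand":-1},{"linear":[-0.0015,0.008,0],"dr":[0,0,0],"hand":-1},{"linear":[-0.0015,0.008,0],"dr":[0,0,0],"hand":-1},{"linear":[-0.0015,0.008,0],"dr":[0,0,0],"hand":-1}]'
python3 -m crank '[{"linear":[0,0.0004,0],"dr":[0,0,0],"hand":-1},{"linear":[0,0.0004,0],"dr":[0,0,0],"hand":-1},{"linear":[0,0.0004,0],"dr":[0,0,0],"hand":-1}]'
python3 -m crank '[{"linear":[0,0.0004,0],"dr":[0,0,0],"hand":-1},{"linear":[0,0.0004,0],"dr":[0,0,0],"hand":-1},{"linear":[0,0.0004,0],"dr":[0,0,0],"hand":-1}]'
```

```text
t: 17.52
eef_pos: [0.5218, -0.0081, 0.016]
tool_rot: [0.5, -0.5, 0.5, -0.5]
contact_force: [-2.4, 0.1, 5.7]
gripper_width: 0.299
t: 17.77
eef_pos: [0.5218, -0.0081, 0.016]
tool_rot: [0.5, -0.5, 0.5, -0.5]
contact_force: [-3.7, 0.1, 8.8]
gripper_width: 0.297
t: 18.02
eef_pos: [0.5218, -0.0081, 0.0159]
tool_rot: [0.5, -0.5, 0.5, -0.5]
contact_force: [-4.5, 0.3, 13.2]
gripper_width: 0.297
```

```bash
python3 -m crank '[{"linear":[0,-0.001,0],"dr":[0,0,0],"hand":-1},{"linear":[0,-0.001,0],"dr":[0,0,0],"hand":-0.4},{"linear":[0,-0.001,0],"dr":[0,0,0],"hand":-0.35},{"linear":[0,-0.001,0],"dr":[0,0,0],"hand":-0.3},{"linear":[0,-0.001,0],"dr":[0,0,0],"hand":-0.2},{"linear":[0,-0.001,0],"dr":[0,0,0],"hand":-0.1},{"linear":[0,-0.01,0],"dr":[0,0,0],"hand":-0.1},{"linear":[0,-0.04,0],"dr":[0,0,0],"hand":0.1},{"linear":[0,-0.08,0],"dr":[0,0,0],"hand":0.3},{"linear":[0,-0.12,0],"dr":[0,0,0],"hand":0.4}]'
python3 -m crank '[{"linear":[0,-0.04,0],"dr":[0,0,0],"hand":0.4},{"linear":[0,-0.08,0],"dr":[0,0,0],"hand":0.4},{"linear":[0,-0.095,0],"dr":[0,0,0],"hand":0.4},{"linear":[0,-0.095,0],"dr":[0,0,0],"hand":0.4}]'
python3 - <<'E'
from h import *
im2=bot.read_camera("side");o=bot.get_obs();C=cam("wrist",o);im=bot.read_camera("wrist");cv2.imwrite("pics/w100p.png",im);cv2.imwrite("pics/s100p.png",im2);print(o["eef_pos"])
d=bot.cut_out("wrist","weight100")
for e in d: 
    e=e["extent"];print(np.round(e),[np.round(unproj(C,((e[0]+e[2])/2,e[3]-(e[2]-e[0])/2),.028),4)])
E
```

```text
t: 18.85
eef_pos: [0.521, -0.0083, 0.1364]
tool_rot: [-0.499, 0.501, -0.501, 0.5]
contact_force: [0.3, -0.1, -0.9]
gripper_width: 0.699
t: 19.18
eef_pos: [0.5247, -0.0081, 0.2356]
tool_rot: [0.503, -0.497, 0.498, -0.502]
contact_force: [0.5, 1.0, -0.4]
gripper_width: 0.699
[ 0.52324228 -0.00813336  0.23290216]
[236. 154. 264. 185.] [array([ 0.5222, -0.0127,  0.028 ])]
[349. 250. 362. 268.] [array([ 0.6543, -0.1289,  0.028 ])]
[200.   1. 290.  90.] [array([0.5172, 0.1186, 0.028 ])]
```

```bash
python3 -m crank '[{"linear":[-0.04,0,-0.002],"dr":[0,0,0],"hand":0.4},{"linear":[-0.08,0,-0.004],"dr":[0,0,0],"hand":0.4},{"linear":[-0.12,0,-0.006],"dr":[0,0,0],"hand":0.4},{"linear":[-0.16,0,-0.008],"dr":[0,0,0],"hand":0.4},{"linear":[-0.2,0,-0.01],"dr":[0,0,0],"hand":0.4},{"linear":[-0.24,0,-0.012],"dr":[0,0,0],"hand":0.4},{"linear":[-0.28,0,-0.014],"dr":[0,0,0],"hand":0.4},{"linear":[-0.32,0,-0.016],"dr":[0,0,0],"hand":0.4},{"linear":[-0.355,0,-0.018],"dr":[0,0,0],"hand":0.4},{"linear":[-0.385,0,-0.02],"dr":[0,0,0],"hand":0.4}]'
python3 -m crank '[{"linear":[-0.025,0,0],"dr":[0,0,0],"hand":0.4},{"linear":[-0.033,0,0],"dr":[0,0,0],"hand":0.4},{"linear":[-0.033,0,0],"dr":[0,0,0],"hand":0.4},{"linear":[-0.033,0,0],"dr":[0,0,0],"hand":0.4},{"linear":[-0.033,0,0],"dr":[0,0,0],"hand":0.4},{"linear":[-0.033,0,0],"dr":[0,0,0],"hand":0.4}]'
python3 stk.py s200 .502 .410
```

```text
t: 20.17
eef_pos: [0.5001, 0.3792, 0.2277]
tool_rot: [-0.499, 0.502, -0.5, 0.499]
contact_force: [0.2, 0.3, -0.8]
gripper_width: 0.7
t: 20.67
eef_pos: [0.5028, 0.4075, 0.2298]
tool_rot: [-0.499, 0.5, -0.5, 0.501]
contact_force: [-0.4, -0.5, -0.1]
gripper_width: 0.699
[0.5026 0.4082 0.2302] 0.7021992748015173
0.86 [227. 163. 273. 212.] [(0.147, [0.5012, 0.4162], np.float64(0.0353)), (0.127, [0.5011, 0.4105], np.float64(0.0385)), (0.105, [0.5009, 0.4042], np.float64(0.0419))]
0.8 [223. 151. 276. 199.] [(0.147, [0.5012, 0.4289], np.float64(0.0409)), (0.127, [0.501, 0.4244], np.float64(0.0445)), (0.105, [0.5008, 0.4193], np.float64(0.0485))]
```

```bash
python3 -m crank '[{"linear":[-0.002,0.03,-0.0015],"dr":[0,0,0],"hand":0.4},{"linear":[-0.002,0.065,-0.0015],"dr":[0,0,0],"hand":0.4},{"linear":[-0.002,0.09,-0.0015],"dr":[0,0,0],"hand":0.4},{"linear":[-0.002,0.105,-0.0015],"dr":[0,0,0],"hand":0.4},{"linear":[-0.002,0.112,-0.0015],"dr":[0,0,0],"hand":0.3},{"linear":[-0.002,0.116,-0.0015],"dr":[0,0,0],"hand":0.3},{"linear":[-0.002,0.116,-0.0015],"dr":[0,0,0],"hand":0.3},{"linear":[-0.002,0.116,-0.0015],"dr":[0,0,0],"hand":0.2},{"linear":[-0.002,0.116,-0.0015],"dr":[0,0,0],"hand":0.2},{"linear":[-0.002,0.116,-0.0015],"dr":[0,0,0],"hand":0.2}]'
python3 -m crank '[{"linear":[0,0,0],"dr":[0,0,0],"hand":0.1},{"linear":[0,0,0],"dr":[0,0,0],"hand":0},{"linear":[0,0,0],"dr":[0,0,0],"hand":-0.05},{"linear":[0,0,0],"dr":[0,0,0],"hand":-0.1},{"linear":[0,0,0],"dr":[0,0,0],"hand":-0.15},{"linear":[0,0,0],"dr":[0,0,0],"hand":-1},{"linear":[0,0,0],"dr":[0,0,0],"hand":-1},{"linear":[0,0,0],"dr":[0,0,0],"hand":-1},{"linear":[0,0,0],"dr":[0,0,0],"hand":-1}]' 40
```

```text
t: 21.7
eef_pos: [0.5012, 0.4124, 0.1154]
tool_rot: [0.501, -0.499, 0.5, -0.5]
contact_force: [-0.4, 0.6, 0.5]
gripper_width: 0.602
t: 22.45
eef_pos: [0.5007, 0.4119, 0.1145]
tool_rot: [0.5, -0.5, 0.5, -0.5]
contact_force: [-1.9, -0.9, 5.9]
gripper_width: 0.411
```

```bash
python3 -m crank '[{"linear":[0,-0.005,0],"dr":[0,0,0],"hand":-1},{"linear":[0,-0.02,0],"dr":[0,0,0],"hand":-1},{"linear":[0,-0.05,0],"dr":[0,0,0],"hand":-1},{"linear":[0,-0.09,0],"dr":[0,0,0],"hand":-1},{"linear":[0.02,-0.12,0.007],"dr":[0,0,0],"hand":-1},{"linear":[0.055,-0.12,0.02],"dr":[0,0,0],"hand":-1},{"linear":[0.09,-0.12,0.033],"dr":[0,0,0],"hand":-1},{"linear":[0.125,-0.12,0.046],"dr":[0,0,0],"hand":-1},{"linear":[0.16,-0.12,0.059],"dr":[0,0,0],"hand":-1},{"linear":[0.195,-0.12,0.072],"dr":[0,0,0],"hand":-1}]'
python3 -m crank '[{"linear":[0.037,0,0.014],"dr":[0,0,0],"hand":-1},{"linear":[0.074,0,0.027],"dr":[0,0,0],"hand":-1},{"linear":[0.111,0,0.041],"dr":[0,0,0],"hand":-1},{"linear":[0.148,0.01,0.055],"dr":[0,0,0],"hand":-1},{"linear":[0.185,0.03,0.068],"dr":[0,0,0],"hand":-1},{"linear":[0.205,0.06,0.076],"dr":[0,0,0],"hand":-1},{"linear":[0.215,0.1,0.08],"dr":[0,0,0],"hand":-1},{"linear":[0.215,0.12,0.08],"dr":[0,0,0],"hand":-1},{"linear":[0.215,0.12,0.08],"dr":[0,0,0],"hand":-1},{"linear":[0.215,0.12,0.08],"dr":[0,0,0],"hand":-1}]'
python3 look.py c200 .652 .0005 .027 .036
```

```text
t: 23.28
eef_pos: [0.5724, 0.2149, 0.2337]
tool_rot: [-0.5, 0.5, -0.5, 0.5]
contact_force: [1.6, -0.7, -1.9]
gripper_width: 0.411
t: 24.12
eef_pos: [0.6514, 0.0022, 0.1129]
tool_rot: [-0.499, 0.501, -0.501, 0.499]
contact_force: [-0.1, 0.2, -1.3]
gripper_width: 0.407
[0.6514 0.0022 0.1129] 0.4073305746752664
0.98 [ 0.5251 -0.0095] [0.0666 0.0619] 10
0.71 [ 0.6481 -0.125 ] [0.0513 0.0458] 12
0.6 [0.6532 0.0013] [0.0749 0.0739] 84
```

View pics/c200.png

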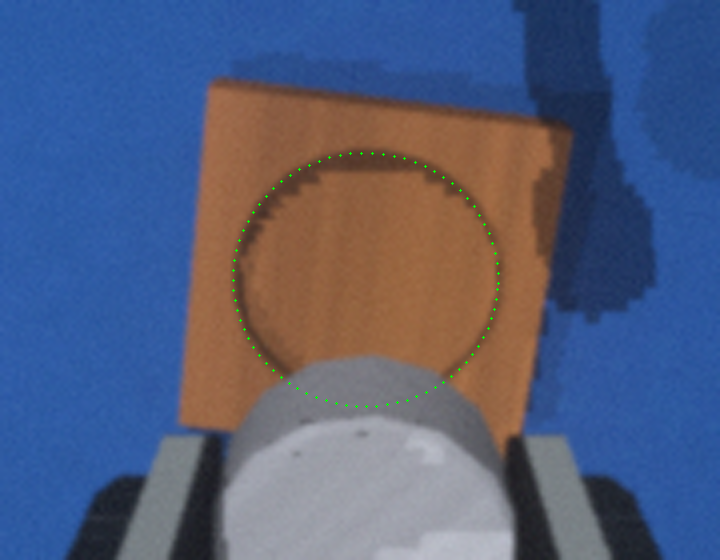

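```bash
python3 -m crank '[{"linear":[0,0.02,0],"dr":[0,0,0],"hand":-1},{"linear":[0,0.05,0],"dr":[0,0,0],"hand":-1},{"linear":[0,0.075,0],"dr":[0,0,0],"hand":-1},{"linear":[0,0.084,0],"dr":[0,0,0],"hand":-1},{"linear":[0,0.086,0],"dr":[0,0,0],"hand":-1},{"linear":[0,0.086,0],"dr":[0,0,0],"hand":-1},{"linear":[0,0.086,0],"dr":[0,0,0],"hand":-1},{"linear":[0,0.086,0],"dr":[0,0,0],"hand":-1},{"linear":[0,0.086,0],"dr":[0,0,0],"hand":-1},{"linear":[0,0.086,0],"dr":[0,0,0],"hand":-1}]'
```

```text
t: 25.05
eef_pos: [0.6532, 0.0018, 0.0293]
tool_rot: [0.5, -0.5, 0.5, -0.5]
contact_force: [0.4, -0.7, -2.6]
gripper_width: 0.412
```

Weight bottom at about 0.0198; 0.0115 to go.

```bash
python3 -m crank '[{"linear":[0,0.004,-0.001],"dr":[0,0,0],"hand":-1},{"linear":[0,0.007,-0.001],"dr":[0,0,0],"hand":-1},{"linear":[0,0.009,-0.001],"dr":[0,0,0],"hand":-1},{"linear":[0,0.0105,-0.001],"dr":[0,0,0],"hand":-1},{"linear":[0,0.011,-0.001],"dr":[0,0,0],"hand":-1},{"linear":[0,0.011,-0.001],"dr":[0,0,0],"hand":-1},{"linear":[0,0.011,-0.001],"dr":[0,0,0],"hand":-1}]'
python3 -m crank '[{"linear":[0,0.0004,0],"dr":[0,0,0],"hand":-1},{"linear":[0,0.0004,0],"dr":[0,0,0],"hand":-1},{"linear":[0,0.0004,0],"dr":[0,0,0],"hand":-1}]'
```

```text
t: 25.63
eef_pos: [0.6511, 0.0018, 0.0176]
tool_rot: [0.5, -0.5, 0.5, -0.5]
contact_force: [-3.3, 0.5, 5.9]
gripper_width: 0.412
t: 25.88
eef_pos: [0.6511, 0.0018, 0.0175]
tool_rot: [0.5, -0.5, 0.5, -0.5]
contact_force: [-5.1, 0.7, 8.2]
gripper_width: 0.41
```

Contact at the predicted height; release, retreat and return to the stack.

```bash
python3 -m crank '[{"linear":[0,-0.0005,0],"dr":[0,0,0],"hand":-1},{"linear":[0,-0.0005,0],"dr":[0,0,0],"hand":-0.18},{"linear":[0,-0.0005,0],"dr":[0,0,0],"hand":-0.12},{"linear":[0,-0.0005,0],"dr":[0,0,0],"hand":-0.05},{"linear":[0,-0.0005,0],"dr":[0,0,0],"hand":0.05},{"linear":[0,-0.0005,0],"dr":[0,0,0],"hand":0.1},{"linear":[0,-0.01,0],"dr":[0,0,0],"hand":0.15},{"linear":[0,-0.04,0],"dr":[0,0,0],"hand":0.3},{"linear":[0,-0.08,0],"dr":[0,0,0],"hand":0.5},{"linear":[0,-0.12,0],"dr":[0,0,0],"hand":0.7}]'
python3 -m crank '[{"linear":[0,-0.04,0],"dr":[0,0,0],"hand":0.8},{"linear":[0,-0.08,0],"dr":[0,0,0],"hand":0.8},{"linear":[-0.01,-0.1,-0.004],"dr":[0,0,0],"hand":0.8},{"linear":[-0.045,-0.1,-0.017],"dr":[0,0,0],"hand":0.8},{"linear":[-0.08,-0.1,-0.03],"dr":[0,0,0],"hand":0.8},{"linear":[-0.115,-0.1,-0.043],"dr":[0,0,0],"hand":0.8},{"linear":[-0.15,-0.1,-0.056],"dr":[0,0,0],"hand":0.8},{"linear":[-0.185,-0.1,-0.069],"dr":[0,0,0],"hand":0.8},{"linear":[-0.22,-0.1,-0.082],"dr":[0,0,0],"hand":0.8},{"linear":[-0.255,-0.1,-0.095],"dr":[0,0,0],"hand":0.8}]'
python3 -m crank '[{"linear":[-0.035,0,-0.013],"dr":[0,0,0],"hand":0.8},{"linear":[-0.07,0,-0.026],"dr":[0,0,0],"hand":0.8},{"linear":[-0.105,0,-0.039],"dr":[0,0,0],"hand":0.8},{"linear":[-0.135,0,-0.05],"dr":[0,0,0],"hand":0.8},{"linear":[-0.152,0,-0.056],"dr":[0,0,0],"hand":0.8},{"linear":[-0.152,0,-0.056],"dr":[0,0,0],"hand":0.8},{"linear":[-0.152,0,-0.056],"dr":[0,0,0],"hand":0.8},{"linear":[-0.152,0,-0.056],"dr":[0,0,0],"hand":0.8}]'
python3 stk.py s500 .501 .410
```

```text
t: 26.72
eef_pos: [0.6507, 0.0018, 0.1378]
tool_rot: [-0.499, 0.5, -0.5, 0.5]
contact_force: [1.4, 0.0, 1.0]
gripper_width: 0.846
t: 27.55
eef_pos: [0.5557, 0.2583, 0.2376]
tool_rot: [0.5, -0.5, 0.5, -0.5]
contact_force: [-0.1, 0.5, 0.8]
gripper_width: 0.9
t: 28.22
eef_pos: [0.5013, 0.4075, 0.2371]
tool_rot: [-0.5, 0.5, -0.5, 0.501]
contact_force: [0.9, -0.7, 0.9]
gripper_width: 0.901
[0.5017 0.4069 0.237 ] 0.9040974219904524
0.83 [223. 151. 278. 206.] [(0.147, [0.5012, 0.4214], np.float64(0.0437)), (0.127, [0.5011, 0.4164], np.float64(0.0475)), (0.105, [0.501, 0.4109], np.float64(0.0516))]
```

View pics/s500.png

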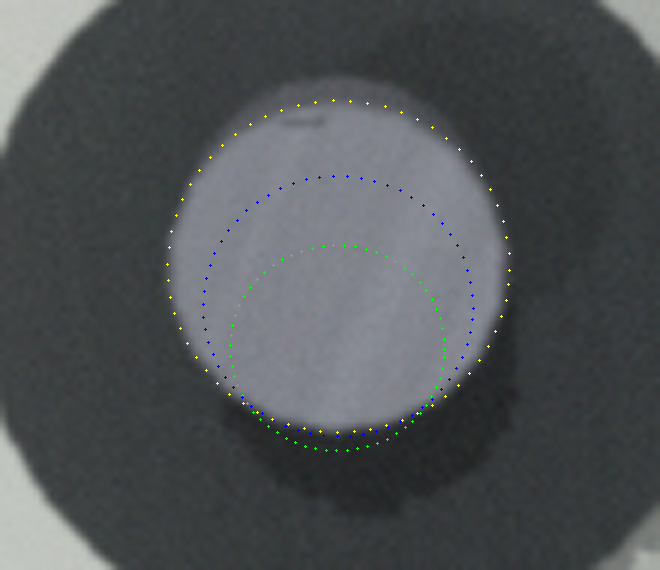

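```bash
python3 -m crank '[{"linear":[-0.002,0.03,-0.0005],"dr":[0,0,0],"hand":0.8},{"linear":[-0.002,0.065,-0.0005],"dr":[0,0,0],"hand":0.8},{"linear":[-0.002,0.1,-0.0005],"dr":[0,0,0],"hand":0.8},{"linear":[-0.002,0.125,-0.0005],"dr":[0,0,0],"hand":0.8},{"linear":[-0.002,0.14,-0.0005],"dr":[0,0,0],"hand":0.8},{"linear":[-0.002,0.148,-0.0005],"dr":[0,0,0],"hand":0.8},{"linear":[-0.002,0.152,-0.0005],"dr":[0,0,0],"hand":0.7},{"linear":[-0.002,0.152,-0.0005],"dr":[0,0,0],"hand":0.6},{"linear":[-0.002,0.152,-0.0005],"dr":[0,0,0],"hand":0.5},{"linear":[-0.002,0.152,-0.0005],"dr":[0,0,0],"hand":0.45}]'
python3 -m crank '[{"linear":[0,0,0],"dr":[0,0,0],"hand":0.4},{"linear":[0,0,0],"dr":[0,0,0],"hand":0.35},{"linear":[0,0,0],"dr":[0,0,0],"hand":0.3},{"linear":[0,0,0],"dr":[0,0,0],"hand":0.25},{"linear":[0,0,0],"dr":[0,0,0],"hand":0.2},{"linear":[0,0,0],"dr":[0,0,0],"hand":-1},{"linear":[0,0,0],"dr":[0,0,0],"hand":-1},{"linear":[0,0,0],"dr":[0,0,0],"hand":-1},{"linear":[0,0,0],"dr":[0,0,0],"hand":-1}]' 50
```

```text
t: 29.25
eef_pos: [0.5009, 0.4114, 0.0862]
tool_rot: [0.501, -0.499, 0.5, -0.5]
contact_force: [-0.7, 0.5, -0.3]
gripper_width: 0.724
t: 30.0
eef_pos: [0.5004, 0.411, 0.0853]
tool_rot: [0.5, -0.5, 0.5, -0.5]
contact_force: [0.4, -1.8, 5.5]
gripper_width: 0.578
```

```bash
python3 -m crank '[{"linear":[0,-0.004,0],"dr":[0,0,0],"hand":-1},{"linear":[0,-0.015,0],"dr":[0,0,0],"hand":-1},{"linear":[0,-0.04,0],"dr":[0,0,0],"hand":-1},{"linear":[0.01,-0.07,0],"dr":[0,0,0],"hand":-1},{"linear":[0.04,-0.085,0.002],"dr":[0,0,0],"hand":-1},{"linear":[0.08,-0.09,0.005],"dr":[0,0,0],"hand":-1},{"linear":[0.12,-0.09,0.008],"dr":[0,0,0],"hand":-1},{"linear":[0.155,-0.09,0.011],"dr":[0,0,0],"hand":-1},{"linear":[0.19,-0.09,0.014],"dr":[0,0,0],"hand":-1},{"linear":[0.22,-0.09,0.017],"dr":[0,0,0],"hand":-1}]'
python3 -m crank '[{"linear":[0.03,0,0],"dr":[0,0,0],"hand":-1},{"linear":[0.055,0.02,0.001],"dr":[0,0,0],"hand":-1},{"linear":[0.063,0.04,0.002],"dr":[0,0,0],"hand":-1},{"linear":[0.063,0.055,0.002],"dr":[0,0,0],"hand":-1},{"linear":[0.063,0.055,0.002],"dr":[0,0,0],"hand":-1},{"linear":[0.063,0.055,0.002],"dr":[0,0,0],"hand":-1},{"linear":[0.063,0.055,0.002],"dr":[0,0,0],"hand":-1}]'
python3 look.py c500 .520 .126 .034 .043
```

```text
t: 30.83
eef_pos: [0.5164, 0.1877, 0.1748]
tool_rot: [-0.499, 0.5, -0.5, 0.5]
contact_force: [-0.2, -0.2, -4.3]
gripper_width: 0.575
t: 31.42
eef_pos: [0.5194, 0.1288, 0.1206]
tool_rot: [0.501, -0.5, 0.5, -0.5]
contact_force: [0.1, 1.0, -5.2]
gripper_width: 0.582
[0.5194 0.1288 0.1206] 0.5822212121899869
0.96 [0.6551 0.0368] [0.0157 0.0787] 80
0.79 [0.5181 0.1272] [0.0874 0.0883] 10
0.64 [ 0.5448 -0.0083] [0.0183 0.0307] 8
```

View pics/c500.png

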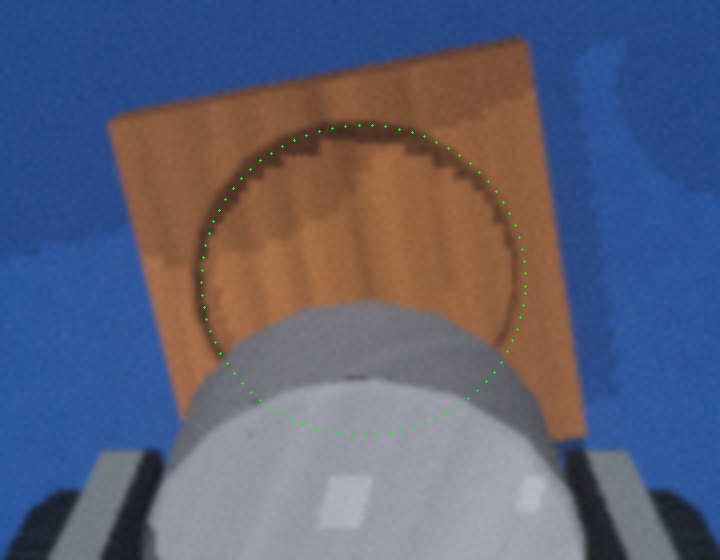

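```bash
python3 -m crank '[{"linear":[0.0005,0.02,0],"dr":[0,0,0],"hand":-1},{"linear":[0.0005,0.05,0],"dr":[0,0,0],"hand":-1},{"linear":[0.0005,0.075,0],"dr":[0,0,0],"hand":-1},{"linear":[0.0005,0.088,0],"dr":[0,0,0],"hand":-1},{"linear":[0.0005,0.092,0],"dr":[0,0,0],"hand":-1},{"linear":[0.0005,0.092,0],"dr":[0,0,0],"hand":-1},{"linear":[0.0005,0.092,0],"dr":[0,0,0],"hand":-1},{"linear":[0.0005,0.092,0],"dr":[0,0,0],"hand":-1},{"linear":[0.0005,0.092,0],"dr":[0,0,0],"hand":-1},{"linear":[0.0005,0.092,0],"dr":[0,0,0],"hand":-1}]'
```

```text
t: 32.35
eef_pos: [0.5198, 0.1276, 0.0288]
tool_rot: [0.501, -0.499, 0.5, -0.5]
contact_force: [-0.2, 0.1, -5.3]
gripper_width: 0.573
```

```bash
python3 -m crank '[{"linear":[0,0.004,-0.0005],"dr":[0,0,0],"hand":-1},{"linear":[0,0.007,-0.0005],"dr":[0,0,0],"hand":-1},{"linear":[0,0.009,-0.0005],"dr":[0,0,0],"hand":-1},{"linear":[0,0.0095,-0.0005],"dr":[0,0,0],"hand":-1},{"linear":[0,0.0095,-0.0005],"dr":[0,0,0],"hand":-1},{"linear":[0,0.0095,-0.0005],"dr":[0,0,0],"hand":-1},{"linear":[0,0.0095,-0.0005],"dr":[0,0,0],"hand":-1}]'
python3 -m crank '[{"linear":[0,0.0005,0],"dr":[0,0,0],"hand":-1},{"linear":[0,0.0005,0],"dr":[0,0,0],"hand":-1},{"linear":[0,0.0005,0],"dr":[0,0,0],"hand":-1}]'
python3 -m crank '[{"linear":[0,0.0004,0],"dr":[0,0,0],"hand":-1},{"linear":[0,0.0004,0],"dr":[0,0,0],"hand":-1},{"linear":[0,0.0004,0],"dr":[0,0,0],"hand":-1}]'
```

```text
t: 32.93
eef_pos: [0.5183, 0.1272, 0.0183]
tool_rot: [-0.5, 0.5, -0.5, 0.5]
contact_force: [-3.5, -0.7, 2.9]
gripper_width: 0.577
t: 33.18
eef_pos: [0.5183, 0.1273, 0.0183]
tool_rot: [-0.5, 0.5, -0.5, 0.5]
contact_force: [-5.3, -0.5, 8.9]
gripper_width: 0.575
t: 33.43
eef_pos: [0.5183, 0.1272, 0.0183]
tool_rot: [-0.5, 0.5, -0.5, 0.5]
contact_force: [-5.9, -1.7, 13.7]
gripper_width: 0.576
```

Seated at the predicted height. Release and retreat.

```bash
python3 -m crank '[{"linear":[0,-0.0012,0],"dr":[0,0,0],"hand":-1},{"linear":[0,-0.0012,0],"dr":[0,0,0],"hand":0.15},{"linear":[0,-0.0012,0],"dr":[0,0,0],"hand":0.2},{"linear":[0,-0.0012,0],"dr":[0,0,0],"hand":0.3},{"linear":[0,-0.0012,0],"dr":[0,0,0],"hand":0.4},{"linear":[0,-0.0012,0],"dr":[0,0,0],"hand":0.5},{"linear":[0,-0.01,0],"dr":[0,0,0],"hand":0.5},{"linear":[0,-0.04,0],"dr":[0,0,0],"hand":0.6},{"linear":[0,-0.08,0],"dr":[0,0,0],"hand":0.7},{"linear":[0,-0.12,0],"dr":[0,0,0],"hand":0.8}]'
python3 -m crank '[{"linear":[0,-0.04,0],"dr":[0,0,0],"hand":0.8},{"linear":[0,-0.08,0],"dr":[0,0,0],"hand":0.8},{"linear":[0.03,-0.1,0.01],"dr":[0,0,0],"hand":0.8},{"linear":[0.06,-0.12,0.02],"dr":[0,0,0],"hand":0.8},{"linear":[0.08,-0.12,0.04],"dr":[0,0,0],"hand":0.8},{"linear":[0.08,-0.12,0.04],"dr":[0,0,0],"hand":0.8},{"linear":[0.08,-0.12,0.04],"dr":[0,0,0],"hand":0.8},{"linear":[0.08,-0.12,0.04],"dr":[0,0,0],"hand":0.8}]'
python3 - <<'E'
from h import *
im2=bot.read_camera("side");bot.read_camera("side");o=bot.get_obs();C=cam("wrist",o);im=bot.read_camera("wrist");print(np.round(o["eef_pos"],3),o["contact_force"])
for d in bot.cut_out("wrist","weight100"):
    e=d["extent"];print(round(d["score"],2),np.round(e),np.round(unproj(C,((e[0]+e[2])/2,e[3]-(e[2]-e[0])/2),.03),4))
for d in bot.cut_out("side","weight100"): print("side",np.round(d["extent"]),round(d["score"],2))
b=cv2.resize(im2[150:320,195:325],(450,588),interpolation=cv2.INTER_CUBIC)
a=cv2.resize(im[:300,60:300],(350,438),interpolation=cv2.INTER_CUBIC)
cv2.imwrite("pics/final.png",np.hstack([b,np.vstack([a,np.zeros((150,350,3),np.uint8)])]))
E
```

```text
t: 34.27
eef_pos: [0.5177, 0.1271, 0.1387]
tool_rot: [-0.499, 0.501, -0.5, 0.5]
contact_force: [1.1, -0.1, -0.3]
gripper_width: 0.901
t: 34.93
eef_pos: [0.5578, 0.048, 0.2572]
tool_rot: [0.5, -0.5, 0.5, -0.5]
contact_force: [-0.3, 0.3, -0.5]
gripper_width: 0.905
[0.558 0.049 0.257] [-0.23198373  0.56264878  1.03064068]
0.94 [197.  74. 240. 118.] [0.519  0.1258 0.03  ]
0.89 [307. 180. 345. 213.] [0.6497 0.0101 0.03  ]
0.86 [213. 195. 236. 221.] [ 0.5227 -0.0118  0.03  ]
0.7 [312. 276. 325. 299.] [ 0.6497 -0.1321  0.03  ]
side [239. 234. 262. 254.] 0.78
side [232. 195. 244. 214.] 0.73
side [275. 214. 281. 222.] 0.56
```

View pics/final.png

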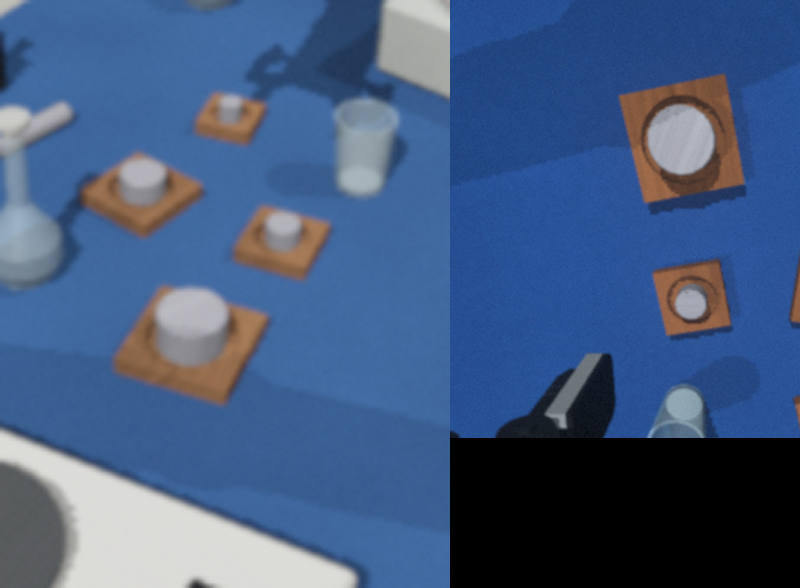

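Run:
```python
from h import *
o=bot.get_obs();C=cam("wrist",o);im=bot.read_camera("wrist")
s=cv2.cvtColor(im,cv2.COLOR_BGR2HSV)
for n,x,y,h,r in(("50",.65,-.134,.028,.018),("100",.523,-.0097,.028,.022),("200",.652,.0005,.030,.027),("500",.519,.127,.038,.034)):
    u=proj(C,[x,y,h]);w=int(r*1100);x0,y0=int(u[0])-w,int(u[1])-w
    m=((s[...,1]<70)&(s[...,2]>110)).astype(np.uint8)[max(y0,0):y0+2*w,x0:x0+2*w]
    N,_,st,_=cv2.connectedComponentsWithStats(m)
    b=st[1:][st[1:,4].argmax()];e=[x0+b[0],max(y0,0)+b[1],x0+b[0]+b[2],max(y0,0)+b[3]+b[1]]
    p=unproj(C,((e[0]+e[2])/2,e[3]-(e[2]-e[0])/2),h);print(n,e,"top centre",np.round(p[:2],4),"offset mm",np.round((p[:2]-[x,y])*1000,1))
```

```text
50 [np.int32(310), np.int32(279), np.int32(326), np.int32(299)] top centre [ 0.6494 -0.1314] offset mm [-0.6  2.6]
100 [np.int32(214), np.int32(194), np.int32(236), np.int32(218)] top centre [ 0.5237 -0.0089] offset mm [0.7 0.8]
200 [np.int32(312), np.int32(183), np.int32(343), np.int32(216)] top centre [0.6527 0.0007] offset mm [0.7 0.2]
500 [np.int32(195), np.int32(70), np.int32(241), np.int32(120)] top centre [0.5198 0.1244] offset mm [ 0.8 -2.6]
```

All four are within 3 mm of their well centres, against 8 mm of clearance.

```bash
python3 -c "
from station import bot
print(bot.hand_in(), bot.get_obs()['t'])"
```

```text
the job is handed in; nothing more can be done
the job is handed in; nothing more can be done
```

The four weights are off the balance, taken from the top down (50, 100, 200, 500 g), and each is in the well of its own case. I handed the job in at about 35 s.

- **Setting down:** I lowered each weight in small steps until it touched the well floor, then opened the gripper. Contact came at 5–14 N and within about half a millimetre of the height worked out from the grasp.
- **Final pictures:** The side view shows all four standing upright in their wells. The wrist view puts each weight within 3 mm of its well's centre, where there is 8 mm of clearance.
- **The balance:** The weights stood on the pan when I gripped them, and up to about 6 N showed at the wrist as the fingers closed. At each grasp, the measured tip height left the fingers several millimetres clear of the surface below.

**Disagreements:**
- The vision network put weight200 about 10 mm off centre, but its mask looked cut short. A brightness check on the wrist image put it 0.7 mm off, and the side view agreed.
- The side camera read case positions up to about 10 mm, and the scene camera about 4 mm, off from the wrist camera. I placed by the wrist camera.

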